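# Feel out a flywheel's heavy side on the spindle stand and hold it at the bottom

## Robot

A 6-joint arm with a two-finger parallel gripper is mounted at the origin on a cart in front of the work surface, level with it; the furniture and walls round the work are solid. World frame = base frame: x ahead of the robot, y to its left, z up, the work surface at z = 0. Lengths are in m, angles in rad, forces in N, time in s.
With the tool pointing down it reaches from about 0.275 to 0.825 m from the base axis. Payload 4.9 kg.
Tool frame: the origin (TCP) lies at the very end of the fingers, on their centre line; the grasp point (between the pads) lies 19 mm behind it; z points along the fingers, y is the line along which they close (so a half turn about z gives the same grasp; the last joint's range is limited). The gripper opens to 85 mm and grips with 20 to 120 N. Pads are 22 mm wide; open, the fingers measure 114 mm over their backs; the gripper's body (76 mm by 85 mm) begins 54 mm behind the grasp point. The pads swing forward as they close: fully open they stand 13 mm farther back than shut.
Start: joints at [-1.253, 0.326, -0.193, 1.052, 0, 1.437], TCP at [0.24, -0.495, 0.21] pointing down, gripper open.
Joint ranges: [-2.65, 2.65], [-0.97, 1.79], [-1.3, 1.35], [-1.93, 2.1], [-1.47, 1.37], [-3.14, 3.14]. Speed limits (rad/s): [2.57, 2.57, 3.14, 3.14, 3.14, 3.14].

## Interface

Orientations are given as a rotation vector (axis times angle).
In Python, from rig import * gives the robot as it stands. The module is installed in compiled form; this text tells all that it offers.
- The arm moves only by the tool arm_command, never from a script. Its argument "rows" is a list of rows, each an object with "slide": the shift along the tool's x, y, z in mm, a list of three; "delta_rot": the turn, a rotation vector about the tool's x, y, z in rad, a list of three; "claw": the finger opening in mm, from 0 to 85.4. A call has exactly 5 rows; each row is the pose to reach, as a shift and turn from the pose commanded when the call began, along the tool's axes at that moment; what a row does not reach only later rows make up. A row lasts 1/8 s, in which the tool goes at most 62.5 mm and 10.7 degrees, less where a joint would pass 70% of its speed; a pose out of reach is approached as far as the arm can. A call with a gripper value outside its range is refused whole. The fingers move at their own pace and stop on an object; the grip force is fixed at half the most. Time passes only in rows, so rows that repeat a pose let the fingers close, or fill a call up. It gives the time, the measured TCP pose, the force, the opening and the grip force at its end, in the units of the state.
- get_state(): the state, without advancing time (a new reading comes with each control period).
- capture(name): name is "scene" or "top" or "wrist"; returns a dict with "pixels" (420x560x3 uint8, red, green, blue), "camera_matrix" (3x3 intrinsics, pixels), "k1" (the pictures are not rectified: a ray, as slopes to the right and down, at radius r is drawn at 1 + k1 r^2 times it, then the intrinsics apply), "rvec" (rotation vector, rad) and "tvec" (3), from world to camera coordinates, as OpenCV has them. Camera axes: x right, y down, z forward; pixel columns grow to the right and rows downward; lengths in m; the calibration is good to about 2 mm. A picture is of the moment at which its call begins. There is no depth.
- close_job(): hands the job in; it is judged then, once.
The state is a dict: "time": time; "joint_positions": joint angles; "joint_vel": joint speeds; "joint_torque": joint torques, N m; "eef_pos": TCP position; "tool_rot": TCP orientation; "ft_force": force on the tool from outside, world axes, zero at the start; "torque": the same for the moment, N m; "gripper_width": finger opening in m; "finger_force": force on a finger pad.
Only numpy, scipy, OpenCV 4.12 (cv2) and the standard library are available. Lean on these libraries where they do the work, as an engineer would, in place of code of your own. Each camera call takes 0.05 s, during which the arm holds its last target. There are 200 camera calls.

## Task

Draw the brake's red knob right back to free the spindle, then wind the crank right round to feel which side of the flywheel is heavy: a weight is cast inside its rim and cannot be seen. Bring the heavy side to the bottom and finish there, still gripping the crank handle with the wheel at rest, so that I can mark the spot; leave the loose things round it where they are.

Things in the scene. Friction and masses are not known exactly. Their poses are not given: they have to be found in the camera images.
- stand: fixed green stand, bed plate 150 (y) x 225 (x) x 12 mm, two pillow blocks (to 160 mm high) with the axle level along the stand's y, 125 mm up. Origin on the bench under the wheel's centre; +x points away from the brake, +y away from the crank. Between the blocks: a grey flywheel, 144 mm diameter, 22 mm wide, clamped on the spindle at an unknown angle, alike all round.
- axle (a point): point on the stand: the flywheel's centre, on the axle, 125 mm above the bench; axes as the stand's. Lip seals drag with 0.27 Nm either way, the heavy side pulls with up to about 0.2 Nm: the wheel stays where it is left, but takes most torque where its heavy side is rising past axle height, least half a turn on.
- crank_grip: black crank handle at the spindle's -y end, 22 mm diameter, 92 mm long, level along the stand's y, turning freely on its own pin. Origin on its axis, at the place to grip it from above with the fingers on its +x and -x sides: 55 mm from the axle line, 165 mm to -y of the flywheel's centre, 29 mm from its free end, 63 mm from the crank arm. Circles the axle with the wheel; the crank is balanced.
- brake_knob (a point): middle of the red brake knob, 25 mm diameter, standing 165 mm above the bench (top 178 mm) on a dark carriage at the stand's -x side; gripped from above with the fingers on its +y and -y sides. With the brake on it is 96 mm to -x of the axle, at least 12 mm clear of the rim.
- brake (a joint): travel of the brake carriage towards the stand's -x, m: 0 = shoe pressed on the rim, 0.032 = right back against its stop. Takes about 5 N to slide and stays where it is left.
- lowest_point (a point): fixed point on the stand 58 mm straight below the axle. The judged 'heavy_spot' is a hidden point inside the flywheel's rim, 58 mm from the axle on its heavy side; where it is is not told and must be felt.
- crate_01: upper of two blue crates stacked on the right of the bench, fixed, rim about 0.30 m above the bench. The open gripper may start over its edge: go straight up 0.1 m before turning or moving sideways.
- tape_roll: loose roll of blue tape lying flat, 68 mm diameter, 19 mm high; origin under its centre. Leave alone.
- paste_tin: loose black and yellow tin, 70 mm diameter, 55 mm high; origin under its centre. Leave alone.
- hex_key: loose black hex key lying flat, 104 x 32 x 8 mm; origin under its centre. Leave alone.
- sealant: loose red bottle with a black tip, 26 x 46 mm, 118 mm high; origin under its centre. Leave alone.

How it is judged:
On the way, in this order (a step that is already met when the one before it is completed fails the run):
1. the brake is drawn right back (value of joint brake above 0.026 m), for 0.2 s.
2. the crank has been wound round to the far side of where it stood (distance of crank_grip from where it was at the start of the episode above 0.1 m), for 0.1 s.
At the end, for the whole second after the job is handed in: the flywheel's heavy side is within 20 degrees of straight down (heavy_spot within 20 mm of lowest_point), the wheel is at rest, the fingers still grip the crank handle (over 2 N), and the brake is still drawn back (distance between heavy_spot and lowest_point below 0.0202 m and contact force between the fingers and crank_grip above 2 N and angular speed of flywheel below 0.05 rad/s and value of joint brake above 0.024 m); the arm keeps its last pose, push and grip.
It fails at once if the roll of tape is shifted (distance of tape_roll from where it was at the start of the episode above 0.03 m).
It fails at once if the tin is shifted (distance of paste_tin from where it was at the start of the episode above 0.03 m).
It fails at once if the hex key is shifted (distance of hex_key from where it was at the start of the episode above 0.03 m).
It fails at once if the bottle is shifted (distance of sealant from where it was at the start of the episode above 0.03 m).
It also fails if it takes over 58 s, if anything falls off the work surface, if the arm or the gripper's body presses on something with over 40 N, if the wrist force passes 120 N, or if a joint passes its speed limit or range.

## Working session

There is one attempt and no reset: what is moved stays moved. The work goes in short steps, Python scripts to look and compute and a tool call to move; the robot and the scene stay as the last step left them, time stands still between calls to the robot, and variables do not carry over. Pictures are saved under pics/ and viewed, at most 10 in all, crops included, and the job is handed in when it is done.

Besides the shell and the picture viewer there is one more tool, called after "Emit:" by a JSON object that holds its "method" and its "body". arm_command: Moves the arm, as the interface text tells. Its arguments: {"type":"object","properties":{"rows":{"type":"array","items":{"type":"object","properties":{"slide":{"type":"array","items":{"type":"number"}},"delta_rot":{"type":"array","items":{"type":"number"}},"claw":{"type":"number"}}}}},"required":["rows"]}

```bash
mkdir -p pics; python3 - <<'E'
from rig import *
import cv2,numpy as np,pickle
s=get_state();print(s)
d={}
for n in("scene","top"):
    c=capture(n);d[n]=c;cv2.imwrite(f"pics/{n}0.png",c["pixels"][:,:,::-1]);print(n,c["camera_matrix"],c["k1"],c["rvec"],c["tvec"])
pickle.dump(d,open("c0.pkl","wb"))
a=np.hstack([d["scene"]["pixels"],d["top"]["pixels"]])
E
```

```text
{'time': 0.0, 'joint_positions': array([-1.25318838e+00,  3.26929549e-01, -1.93617462e-01,  1.05199374e+00,
        5.16550232e-06,  1.43658491e+00]), 'joint_vel': array([-1.35838674e-03, -1.18283405e-03, -1.61489929e-03,  6.63682238e-05,
        5.45110985e-04, -4.11197955e-04]), 'joint_torque': array([-8.17938308e-04, -4.43400264e+01,  2.62441009e+01,  1.55727344e-02,
       -4.04937928e-04,  1.19963670e-05]), 'eef_pos': array([ 0.23993838, -0.49420004,  0.20929693]), 'tool_rot': array([-3.06007371e+00, -7.03305621e-01,  2.42698916e-04]), 'ft_force': array([-0.57131567,  0.05301866, -0.6620803 ]), 'torque': array([-0.01617719,  0.02521188, -0.02993299]), 'finger_force': 0.0, 'gripper_width': 0.08507304647910016}
scene [[444.76957859   0.         283.58404441]
 [  0.         444.76957859 207.03988749]
 [  0.           0.           1.        ]] 0.02903195275687591 [ 0.95222895 -2.57495842  0.93093496] [0.22876298 0.48276662 1.09167766]
top [[514.66353437   0.         275.59331961]
 [  0.         514.66353437 206.72009339]
 [  0.           0.           1.        ]] -0.14480064267211656 [ 2.18131357 -2.20714937  0.07970377] [-0.21917311  0.52557041  1.30435062]
```

View pics/scene0.png

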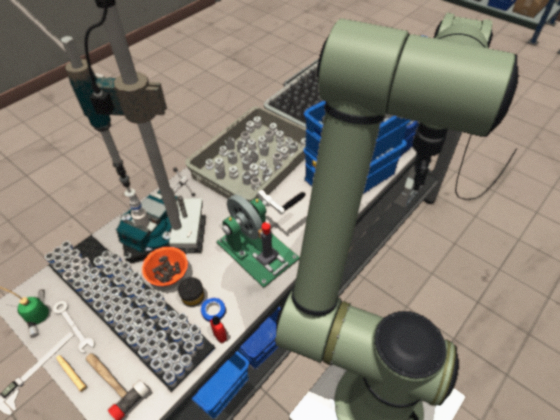

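View pics/top0.png

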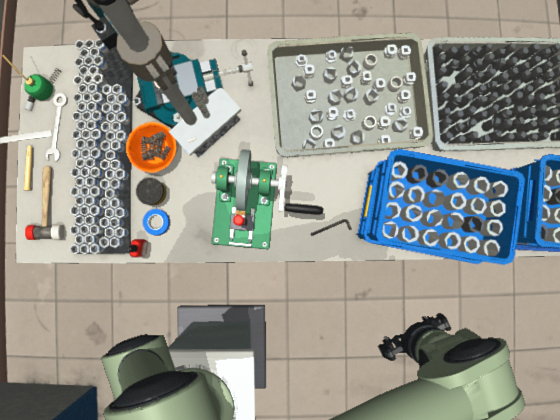

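The top view shows the stand near (243,200), with the red knob at (239,220) on the robot side and the crank handle at (303,209) towards -y. The hex key is at (332,228), the crate is on the right, and the tape, tin and bottle are on the left. I'll zoom in for the measuring pixels.

```bash
cat > h.py <<'E'
import numpy as np,cv2,pickle
from scipy.spatial.transform import Rotation as R
def ray(c,u,v):
    K=np.array(c["camera_matrix"]);m=np.array([(u-K[0,2])/K[0,0],(v-K[1,2])/K[1,1]]);p=m.copy()
    for _ in range(20):p=m/(1+c["k1"]*(p@p))
    Rm=R.from_rotvec(np.ravel(c["rvec"])).as_matrix();o=-Rm.T@np.ravel(c["tvec"])
    d=Rm.T@np.array([p[0],p[1],1]);return o,d/np.linalg.norm(d)
def plane(c,u,v,z):
    o,d=ray(c,u,v);return o+d*(z-o[2])/d[2]
def tri(c1,p1,c2,p2):
    o1,d1=ray(c1,*p1);o2,d2=ray(c2,*p2)
    t=np.linalg.lstsq(np.c_[d1,-d2],o2-o1,rcond=None)[0];a=o1+t[0]*d1;b=o2+t[1]*d2
    return (a+b)/2,np.linalg.norm(a-b)
E
python3 - <<'E'
from h import *
d=pickle.load(open("c0.pkl","rb"))
for n,(x0,y0,x1,y1) in dict(top=(205,140,335,255),scene=(210,180,310,290)).items():
    im=d[n]["pixels"].astype(int);r,g,b=[im[y0:y1,x0:x1,i] for i in range(3)]
    m=((r>130)&(g<70)&(b<70)).astype(np.uint8)
    k,l,st,ce=cv2.connectedComponentsWithStats(m)
    for i in range(1,k):
        if st[i,4]>8:
            u=ce[i]+[x0,y0];print(n,"red",u,st[i],plane(d[n],*u,.165))
    cr=d[n]["pixels"][y0:y1,x0:x1,::-1]
    cv2.imwrite(f"pics/{n}_z.png",cv2.resize(cr,None,fx=5,fy=5,interpolation=cv2.INTER_CUBIC))
E
```

```text
top red [239.25   221.4375] [29 76 10 10 32] [ 0.48105984 -0.14065251  0.165     ]
scene red [265.13207547 226.45283019] [51 42 10  9 53] [ 0.48694502 -0.13798072  0.165     ]
```

View pics/top_z.png

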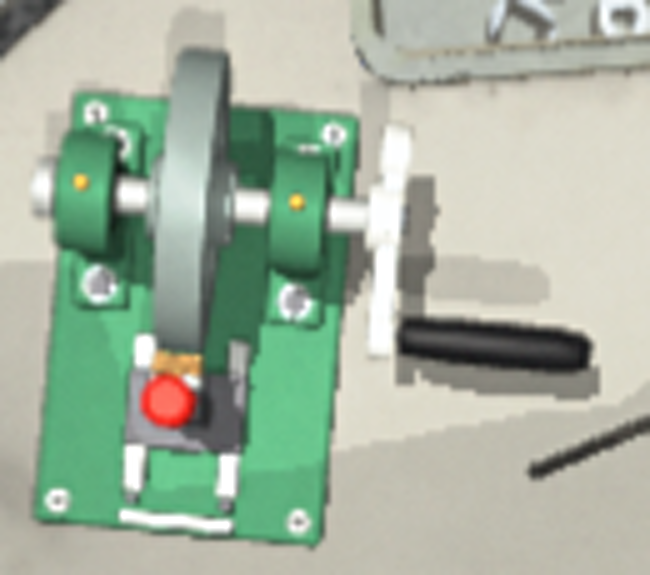

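View pics/scene_z.png

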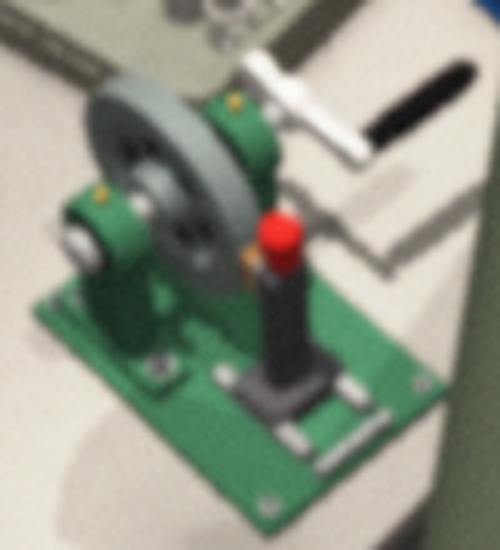

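The zoomed top view shows the block caps at (81,181) and (297,201), the knob at (168,400), the handle from (402,337) to (588,352), and the plate corners. The zoomed scene view shows the caps at (100,193) and (235,101), and the handle from (370,140) to (468,72).

```bash
python3 - <<'E'
from h import *
np.set_printoptions(precision=4,suppress=True)
d=pickle.load(open("c0.pkl","rb"));T,S=d["top"],d["scene"]
t=lambda x,y:(205+(x-2)/5,140+(y-2)/5)
s=lambda x,y:(210+(x-2)/5,180+(y-2)/5)
C=[plane(T,*t(*p),.012) for p in((75,92),(358,120),(322,546),(35,520))]
print("corners",C,[np.linalg.norm(C[i]-C[i-1]) for i in range(4)],"mid",np.mean(C,0))
A=(C[0]+C[1]-C[2]-C[3]);print("yaw corner x",np.arctan2(A[1],A[0]));B=C[0]+C[3]-C[1]-C[2];print("yaw y",np.arctan2(-B[0],B[1]))
a=[plane(T,*t(81,181),.16),plane(T,*t(297,201),.16)];b=[plane(S,*s(100,193),.16),plane(S,*s(235,101),.16)]
for q in(a,b):
    v=q[0]-q[1];print("caps",q,np.linalg.norm(v),"yaw",np.arctan2(-v[0],v[1]))
print("tri",tri(T,t(81,181),S,s(100,193)),tri(T,t(297,201),S,s(235,101)))
print("knob",tri(T,(239.25,221),S,(265.1,227)))
e1=tri(T,t(402,337),S,s(370,140));e2=tri(T,t(586,352),S,s(466,73));print("handle",e1,e2)
for z in(.1,.125,.15):print(z,plane(T,*t(402,337),z),plane(T,*t(588,352),z),plane(S,*s(370,140),z),plane(S,*s(466,73),z))
E
```

```text
corners [array([ 0.6519, -0.0814,  0.012 ]), array([ 0.6354, -0.2283,  0.012 ]), array([ 0.4152, -0.2072,  0.012 ]), array([ 0.4301, -0.0596,  0.012 ])] [np.float64(0.2228036395626117), np.float64(0.1478933045809841), np.float64(0.22122116601745673), np.float64(0.1482716572532664)] mid [ 0.5332 -0.1441  0.012 ]
yaw corner x -0.09672826934153997
yaw y -0.10618450700428964
caps [array([ 0.5868, -0.0986,  0.16  ]), array([ 0.5763, -0.198 ,  0.16  ])] 0.0999404360092451 yaw -0.10481886216747477
caps [array([ 0.5862, -0.0971,  0.16  ]), array([ 0.5749, -0.1973,  0.16  ])] 0.1008870478345465 yaw -0.11226682066733863
tri (array([ 0.5872, -0.0982,  0.158 ]), np.float64(0.0005414909325805509)) (array([ 0.5763, -0.1982,  0.1583]), np.float64(0.0006747380363954017))
knob (array([ 0.4842, -0.1388,  0.1638]), np.float64(0.005470545042611256))
handle (array([ 0.5145, -0.247 ,  0.1259]), np.float64(0.0018736356124085607)) (array([ 0.5083, -0.3337,  0.1163]), np.float64(0.0017019038978567029))
0.1 [ 0.5168 -0.2471  0.1   ] [ 0.5086 -0.3368  0.1   ] [ 0.5279 -0.2638  0.1   ] [ 0.5178 -0.3446  0.1   ]
0.125 [ 0.5153 -0.2464  0.125 ] [ 0.5072 -0.3343  0.125 ] [ 0.5143 -0.2481  0.125 ] [ 0.5043 -0.327   0.125 ]
0.15 [ 0.5137 -0.2457  0.15  ] [ 0.5058 -0.3318  0.15  ] [ 0.5006 -0.2324  0.15  ] [ 0.4909 -0.3094  0.15  ]
```

The measurements agree: the cap spacing is 100 mm, heights are within 2 mm, and the yaw is about -0.105. The wheel centre is about (0.581,-0.148), the knob (0.485,-0.138), and the grip point about (0.509,-0.306,0.122). I'll go straight up first, then over the knob.

Emit:
{"method": "arm_command", "body": {"rows": [{"slide": [0,0,-60],"delta_rot": [0,0,0],"claw": 85},{"slide": [0,0,-110],"delta_rot": [0,0,0],"claw": 85},{"slide": [50,-28,-110],"delta_rot": [0,0,0.18],"claw": 85},{"slide": [100,-57,-110],"delta_rot": [0,0,0.36],"claw": 85},{"slide": [150,-85,-110],"delta_rot": [0,0,0.557],"claw": 85}]}}

```text
time: 0.72
eef_pos: [0.3364, -0.3548, 0.3199]
tool_rot: [-3.138, 0.135, 0.0]
ft_force: [1.1, -0.0, -0.2]
gripper_width: 0.085
finger_force: 0.0
```

```bash
cat >> h.py <<'E'
def go(s,target,yaw):
    """slide (mm) and z turn to a pointing-down target with given tool-x yaw"""
    M=R.from_rotvec(s["tool_rot"]);y=np.arctan2(*M.as_matrix()[1::-1,0])
    dz=-((yaw-y+np.pi)%(2*np.pi)-np.pi)
    T=R.from_matrix(np.c_[[np.cos(yaw),np.sin(yaw),0],[np.sin(yaw),-np.cos(yaw),0],[0,0,-1]])
    return (M.inv().apply(np.array(target)-s["eef_pos"])*1e3).round(1),(M.inv()*T).as_rotvec().round(3)
E
python3 - <<'E'
from rig import *
from h import *
s=get_state();print(s["time"],s["eef_pos"],s["tool_rot"],s["joint_positions"],s["ft_force"])
print(go(s,[.485,-.138,.26],-.105),go(s,[.485,-.138,.148],-.105))
E
```

```text
0.725 [ 0.33635156 -0.35478407  0.31987897] [-3.13822703e+00  1.35145167e-01  9.51268851e-05] [-9.63337950e-01  1.60289733e-01 -1.31094101e-01  1.27981285e+00
  2.28556304e-04  2.26432983e+00] [ 1.1153678  -0.02775618 -0.24025655]
(array([ 129.5, -228.7,   60. ]), array([-0.   ,  0.   ,  0.019])) (array([ 129.5, -228.7,  172. ]), array([-0.   ,  0.   ,  0.019]))
```

Emit:
{"method": "arm_command", "body": {"rows": [{"slide": [30,-55,0],"delta_rot": [0,0,0],"claw": 85},{"slide": [60,-110,10],"delta_rot": [0,0,0],"claw": 85},{"slide": [95,-165,30],"delta_rot": [0,0,0],"claw": 85},{"slide": [127,-225,60],"delta_rot": [0,0,0],"claw": 85},{"slide": [127,-225,60],"delta_rot": [0,0,0],"claw": 85}]}}

```text
time: 1.35
eef_pos: [0.4803, -0.1392, 0.2583]
tool_rot: [-3.138, 0.119, 0.005]
ft_force: [0.4, -0.7, 0.3]
gripper_width: 0.0848
finger_force: 0.0
```

```bash
python3 - <<'E'
from rig import *
from h import *
s=get_state();print(s["time"],s["eef_pos"],s["tool_rot"],s["joint_positions"],s["ft_force"])
print(go(s,[.485,-.138,.148],-.105))
c=capture("wrist");pickle.dump(c,open("w.pkl","wb"));cv2.imwrite("pics/w1.png",c["pixels"][:,:,::-1])
im=c["pixels"].astype(int);m=((im[...,0]>120)&(im[...,1]<80)&(im[...,2]<80)).astype(np.uint8)
k,l,st,ce=cv2.connectedComponentsWithStats(m)
for i in range(1,k):
    if st[i,4]>100:print(ce[i],st[i],plane(c,*ce[i],.172),plane(c,*ce[i],.178))
E
```

```text
1.35 [ 0.48029707 -0.13917832  0.25825803] [-3.13782998  0.11857922  0.00456482] [-4.29962896e-01  2.06980179e-01 -2.28728590e-01  1.13835508e+00
  2.92936921e-04  2.78717373e+00] [ 0.35363189 -0.68793546  0.30986245]
(array([  4.9,  -1.4, 110.2]), array([-0.001,  0.003,  0.029]))
[22.77874564 24.38240418] [   0    1   63   38 1148] [0.60688848 0.01492657 0.172     ] [0.60571304 0.01106866 0.178     ]
[281.21242775 197.76878613] [266 182  32  33 692] [ 0.48293906 -0.13552962  0.172     ] [ 0.48473933 -0.13577547  0.178     ]
[ 28.39366516 238.32579186] [ 18 228  23  19 221] [0.46606678 0.05241333 0.172     ] [0.46827211 0.04765545 0.178     ]
```

View pics/w1.png

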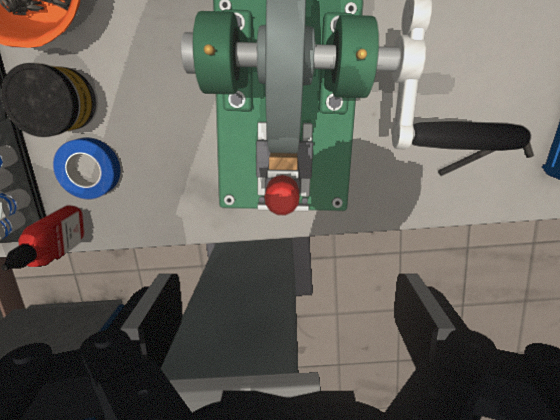

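The wrist view shows the knob at (281,198) and the stand aligned with the tool. The hex key is under the handle end near (490,155), well below it. Next I descend onto the knob.

Emit:
{"method": "arm_command", "body": {"rows": [{"slide": [4.5,-2,50],"delta_rot": [0,0,0.028],"claw": 85},{"slide": [4.5,-2,90],"delta_rot": [0,0,0.028],"claw": 85},{"slide": [4.5,-2,109],"delta_rot": [0,0,0.028],"claw": 85},{"slide": [4.5,-2,109],"delta_rot": [0,0,0.028],"claw": 20},{"slide": [4.5,-2,109],"delta_rot": [0,0,0.028],"claw": 0}]}}

```text
time: 2.02
eef_pos: [0.4855, -0.1418, 0.1523]
tool_rot: [3.136, -0.171, 0.002]
ft_force: [0.5, -0.9, 0.3]
gripper_width: 0.0512
finger_force: 0.0
```

Emit:
{"method": "arm_command", "body": {"rows": [{"slide": [0,0,0],"delta_rot": [0,0,0],"claw": 0},{"slide": [0,0,0],"delta_rot": [0,0,0],"claw": 0},{"slide": [0,0,0],"delta_rot": [0,0,0],"claw": 0},{"slide": [0,0,0],"delta_rot": [0,0,0],"claw": 0},{"slide": [0,0,0],"delta_rot": [0,0,0],"claw": 0}]}}

```text
time: 2.65
eef_pos: [0.4865, -0.1357, 0.153]
tool_rot: [-3.127, 0.164, -0.007]
ft_force: [1.1, 14.7, 9.6]
gripper_width: 0.0177
finger_force: 55.3
```

The grip is too high on the round knob: the opening is 18 mm, not 25, and it pushes up. I'll open, lower 8 mm, shift slightly and regrip.

Emit:
{"method": "arm_command", "body": {"rows": [{"slide": [0,0,0],"delta_rot": [0,0,0],"claw": 60},{"slide": [0,0,0],"delta_rot": [0,0,0],"claw": 60},{"slide": [0,-3,8],"delta_rot": [0,0,0],"claw": 60},{"slide": [0,-3,8],"delta_rot": [0,0,0],"claw": 60},{"slide": [0,-3,8],"delta_rot": [0,0,0],"claw": 60}]}}

```text
time: 3.28
eef_pos: [0.4851, -0.1377, 0.1428]
tool_rot: [-3.137, 0.169, 0.001]
ft_force: [-0.3, -0.1, 0.5]
gripper_width: 0.0598
finger_force: 0.0
```

Emit:
{"method": "arm_command", "body": {"rows": [{"slide": [0,0,0],"delta_rot": [0,0,0],"claw": 0},{"slide": [0,0,0],"delta_rot": [0,0,0],"claw": 0},{"slide": [0,0,0],"delta_rot": [0,0,0],"claw": 0},{"slide": [0,0,0],"delta_rot": [0,0,0],"claw": 0},{"slide": [0,0,0],"delta_rot": [0,0,0],"claw": 0}]}}

```text
time: 3.9
eef_pos: [0.4857, -0.1354, 0.1436]
tool_rot: [-3.132, 0.167, -0.002]
ft_force: [-0.1, 7.4, 5.1]
gripper_width: 0.0217
finger_force: 58.5
```

Emit:
{"method": "arm_command", "body": {"rows": [{"slide": [-10,0,0],"delta_rot": [0,0,0],"claw": 0},{"slide": [-20,0,0],"delta_rot": [0,0,0],"claw": 0},{"slide": [-28,0,0],"delta_rot": [0,0,0],"claw": 0},{"slide": [-33,0,0],"delta_rot": [0,0,0],"claw": 0},{"slide": [-34,0,0],"delta_rot": [0,0,0],"claw": 0}]}}

```text
time: 4.53
eef_pos: [0.4544, -0.1322, 0.1437]
tool_rot: [-3.132, 0.167, -0.01]
ft_force: [8.7, 5.4, -4.5]
gripper_width: 0.0218
finger_force: 59.3
```

Emit:
{"method": "arm_command", "body": {"rows": [{"slide": [0,0,0],"delta_rot": [0,0,0],"claw": 0},{"slide": [0,0,0],"delta_rot": [0,0,0],"claw": 0},{"slide": [0,0,0],"delta_rot": [0,0,0],"claw": 85},{"slide": [0,0,0],"delta_rot": [0,0,0],"claw": 85},{"slide": [0,0,0],"delta_rot": [0,0,0],"claw": 85}]}}

```text
time: 5.15
eef_pos: [0.4513, -0.1341, 0.1431]
tool_rot: [3.137, -0.17, -0.0]
ft_force: [0.7, -0.1, 1.5]
gripper_width: 0.0751
finger_force: 0.0
```

Emit:
{"method": "arm_command", "body": {"rows": [{"slide": [0,0,-55],"delta_rot": [0,0,0],"claw": 85},{"slide": [0,0,-110],"delta_rot": [0,0,0],"claw": 85},{"slide": [0,30,-125],"delta_rot": [0,0,-0.17],"claw": 85},{"slide": [10,60,-125],"delta_rot": [0,0,-0.34],"claw": 85},{"slide": [20,90,-125],"delta_rot": [0,0,-0.51],"claw": 85}]}}

```text
time: 5.78
eef_pos: [0.4618, -0.2267, 0.2687]
tool_rot: [3.076, 0.636, 0.001]
ft_force: [0.7, 0.6, -0.1]
gripper_width: 0.0853
finger_force: 0.0
```

```bash
python3 - <<'E'
from rig import *
from h import *
s=get_state();print(s["time"],s["eef_pos"],s["joint_positions"])
print(go(s,[.509,-.306,.25],1.466))
for n in("wrist","top"):
    c=capture(n);pickle.dump(c,open(n+"1.pkl","wb"));cv2.imwrite(f"pics/{n}1.png",c["pixels"][:,:,::-1])
    im=c["pixels"].astype(int);m=((im[...,0]>120)&(im[...,1]<80)&(im[...,2]<80)).astype(np.uint8)
    k,l,st,ce=cv2.connectedComponentsWithStats(m)
    for i in range(1,k):
        if st[i,4]>15:print(n,ce[i],st[i,4],plane(c,*ce[i],.172))
E
```

```text
5.775 [ 0.4617802  -0.22671092  0.26865588] [-5.99838222e-01  2.25909948e-01 -1.77939203e-01  1.16591500e+00
 -1.67038515e-04  2.13400727e+00]
(array([11.9, 91.5, 18.7]), array([ 1.000e-03,  0.000e+00, -1.058e+00]))
wrist [159.64988558 160.09382151] 874 [ 0.45091044 -0.13298386  0.172     ]
top [147.88372093 128.18604651] 43 [0.69869696 0.06951351 0.172     ]
top [136.09375   150.1015625] 256 [0.64782485 0.09649381 0.172     ]
top [162.64285714 144.53571429] 28 [0.65964761 0.03448768 0.172     ]
top [166.4375 155.6875] 16 [0.63352609 0.02543535 0.172     ]
top [ 29.45544554 232.13861386] 101 [0.46040914 0.35142718 0.172     ]
top [136.03571429 242.03571429] 56 [0.43628539 0.0951849  0.172     ]
top [133.89473684 253.78947368] 38 [0.4095693  0.10019995 0.172     ]
```

The knob moved from 0.483 to 0.451, so the brake is right back. Now I go to above the handle.

Emit:
{"method": "arm_command", "body": {"rows": [{"slide": [3,25,0],"delta_rot": [0,0,-0.18],"claw": 85},{"slide": [6,50,0],"delta_rot": [0,0,-0.36],"claw": 85},{"slide": [9,75,0],"delta_rot": [0,0,-0.54],"claw": 85},{"slide": [12,91,0],"delta_rot": [0,0,-0.72],"claw": 85},{"slide": [12,91,0],"delta_rot": [0,0,-0.9],"claw": 85}]}}

```text
time: 6.5
eef_pos: [0.5084, -0.305, 0.2675]
tool_rot: [-2.494, -1.908, 0.0]
ft_force: [0.8, 0.7, 0.2]
gripper_width: 0.0851
finger_force: 0.0
```

Emit:
{"method": "arm_command", "body": {"rows": [{"slide": [0,0,0],"delta_rot": [0,0,-0.14],"claw": 85},{"slide": [0,0,0],"delta_rot": [0,0,-0.14],"claw": 85},{"slide": [0,0,0],"delta_rot": [0,0,-0.14],"claw": 85},{"slide": [0,0,0],"delta_rot": [0,0,-0.14],"claw": 85},{"slide": [0,0,0],"delta_rot": [0,0,-0.14],"claw": 85}]}}

```text
time: 7.12
eef_pos: [0.5083, -0.3046, 0.2681]
tool_rot: [-2.36, -2.073, -0.0]
ft_force: [0.4, -0.1, -0.2]
gripper_width: 0.0852
finger_force: 0.0
```

```bash
python3 - <<'E'
from rig import *
from h import *
s=get_state();print(s["time"],s["eef_pos"],s["joint_positions"],s["ft_force"])
print(go(s,[.509,-.306,.103],1.466))
c=capture("wrist");pickle.dump(c,open("wrist2.pkl","wb"));cv2.imwrite("pics/wrist2.png",c["pixels"][:,:,::-1])
E
```

```text
7.125 [ 0.5083152  -0.30455567  0.26812474] [-6.64325020e-01  3.78201600e-01  3.17602700e-02  1.22440582e+00
  1.14122498e-05  1.03565672e+00] [ 0.43988115 -0.05240007 -0.20841374]
(array([ -1.3,   0.9, 165.1]), array([-0.   , -0.   , -0.024]))
```

View pics/wrist2.png

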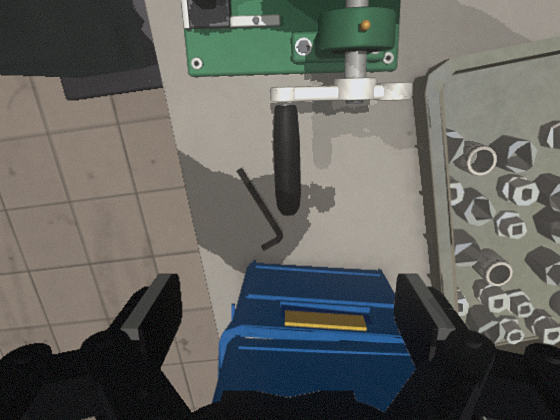

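The wrist view shows the handle vertical from (285,103) to (289,213), in line with the finger centre, the hex key at (255,210), and the blue crate further to -y. I'll check the crate's clearance.

```bash
python3 - <<'E'
from h import *
np.set_printoptions(precision=4,suppress=True)
c=pickle.load(open("wrist2.pkl","rb"));T=pickle.load(open("c0.pkl","rb"))["top"]
for p in((285,103),(289,213)):print([plane(c,*p,z) for z in(.112,.122,.132)])
for p in((372,220),(363,200),(388,152)):print("crate",plane(T,*p,.3),plane(T,*p,.15))
print("key",[plane(c,*p,.006) for p in((240,170),(280,240),(263,247))])
E
```

```text
[array([ 0.5136, -0.241 ,  0.112 ]), array([ 0.5137, -0.2406,  0.122 ]), array([ 0.5138, -0.2401,  0.132 ])]
[array([ 0.5045, -0.3374,  0.112 ]), array([ 0.5049, -0.334 ,  0.122 ]), array([ 0.5053, -0.3305,  0.132 ])]
crate [ 0.476  -0.4178  0.3   ] [ 0.4812 -0.4476  0.15  ]
crate [ 0.5169 -0.4002  0.3   ] [ 0.528  -0.4275  0.15  ]
crate [ 0.6152 -0.4547  0.3   ] [ 0.6405 -0.4899  0.15  ]
key [array([ 0.4503, -0.3138,  0.006 ]), array([ 0.4846, -0.4076,  0.006 ]), array([ 0.4623, -0.4143,  0.006 ])]
```

Emit:
{"method": "arm_command", "body": {"rows": [{"slide": [0,0,55],"delta_rot": [0,0,-0.02],"claw": 85},{"slide": [0,0,110],"delta_rot": [0,0,-0.02],"claw": 85},{"slide": [0,0,150],"delta_rot": [0,0,-0.02],"claw": 85},{"slide": [0,0,163],"delta_rot": [0,0,-0.02],"claw": 85},{"slide": [0,0,163],"delta_rot": [0,0,-0.02],"claw": 60}]}}

```text
time: 7.8
eef_pos: [0.5083, -0.3046, 0.1051]
tool_rot: [-2.338, -2.097, 0.0]
ft_force: [0.7, 0.6, 0.1]
gripper_width: 0.0689
finger_force: 0.0
```

Emit:
{"method": "arm_command", "body": {"rows": [{"slide": [0,0,0],"delta_rot": [0,0,0],"claw": 0},{"slide": [0,0,0],"delta_rot": [0,0,0],"claw": 0},{"slide": [0,0,0],"delta_rot": [0,0,0],"claw": 0},{"slide": [0,0,0],"delta_rot": [0,0,0],"claw": 0},{"slide": [0,0,0],"delta_rot": [0,0,0],"claw": 0}]}}

```text
time: 8.43
eef_pos: [0.5081, -0.3051, 0.1063]
tool_rot: [2.338, 2.097, -0.002]
ft_force: [-4.0, 0.7, 6.6]
gripper_width: 0.0171
finger_force: 57.9
```

```bash
python3 - <<'E'
from rig import *
from h import *
s=get_state();print(s["time"],s["eef_pos"],s["joint_positions"],s["ft_force"],s["torque"],s["joint_torque"])
print(R.from_rotvec(s["tool_rot"]).as_matrix().round(3))
c=capture("wrist");cv2.imwrite("pics/wrist3.png",c["pixels"][:,:,::-1])
E
```

```text
8.425 [ 0.50808843 -0.30514676  0.10625995] [-0.66468116  0.48810555 -0.22510577  0.85679232 -0.00120697  1.01489201] [-4.02166719  0.66197394  6.55078989] [0.00701088 0.80017384 0.00991336] [ 1.02489699e+00 -4.71445441e+01  2.36248022e+01 -1.27189334e+00
  6.56332634e-01  2.53657048e-02]
[[ 0.109  0.994 -0.   ]
 [ 0.994 -0.109 -0.001]
 [-0.001  0.    -1.   ]]
```

View pics/wrist3.png

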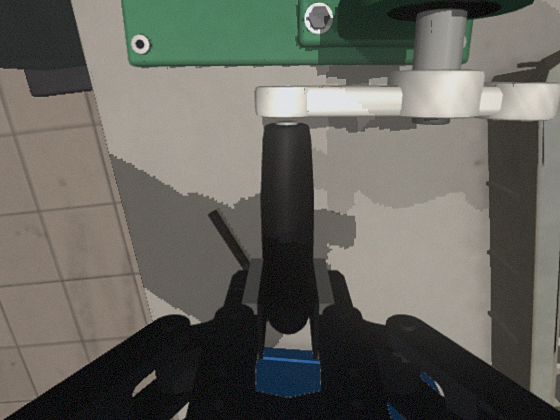

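The fingers straddle the handle, but the opening of 17 mm instead of 22 suggests another high grip. I'll lower it and regrip.

Emit:
{"method": "arm_command", "body": {"rows": [{"slide": [0,0,0],"delta_rot": [0,0,0],"claw": 45},{"slide": [0,0,0],"delta_rot": [0,0,0],"claw": 45},{"slide": [0,0,7],"delta_rot": [0,0,0],"claw": 45},{"slide": [0,0,7],"delta_rot": [0,0,0],"claw": 0},{"slide": [0,0,7],"delta_rot": [0,0,0],"claw": 0}]}}

```text
time: 9.1
eef_pos: [0.5081, -0.3042, 0.0977]
tool_rot: [-2.338, -2.097, 0.0]
ft_force: [0.1, 1.3, -2.0]
gripper_width: 0.0195
finger_force: 58.7
```

Emit:
{"method": "arm_command", "body": {"rows": [{"slide": [0,0,0],"delta_rot": [0,0,0],"claw": 0},{"slide": [0,0,0],"delta_rot": [0,0,0],"claw": 0},{"slide": [0,0,0],"delta_rot": [0,0,0],"claw": 0},{"slide": [0,0,0],"delta_rot": [0,0,0],"claw": 0},{"slide": [0,0,0],"delta_rot": [0,0,0],"claw": 0}]}}

```text
time: 9.72
eef_pos: [0.5081, -0.3043, 0.098]
tool_rot: [-2.338, -2.097, -0.0]
ft_force: [-1.1, 1.8, -1.9]
gripper_width: 0.0194
finger_force: 58.7
```

Better. Now I'll work out the waypoints for 30° arcs about the axle, starting with one to learn the true phase.

Emit:
{"method": "arm_command", "body": {"rows": [{"slide": [0,0.7,5.7],"delta_rot": [0,0,0],"claw": 0},{"slide": [0,2.0,11.3],"delta_rot": [0,0,0],"claw": 0},{"slide": [0,3.9,16.8],"delta_rot": [0,0,0],"claw": 0},{"slide": [0,6.3,22.0],"delta_rot": [0,0,0],"claw": 0},{"slide": [0,9.3,26.9],"delta_rot": [0,0,0],"claw": 0}]}}

```text
time: 10.35
eef_pos: [0.5152, -0.305, 0.0712]
tool_rot: [-2.336, -2.095, 0.005]
ft_force: [-8.4, 3.1, 5.0]
gripper_width: 0.0197
finger_force: 59.5
```

```bash
cat > log.py <<'E'
from rig import *
from h import *
import json
s=get_state();x=np.array([.9945,-.1048,0]);o=np.array([.581,-.148,.125])
q=s["eef_pos"]-o;f=s["ft_force"]
r=[s["time"],q@x*1e3,q[2]*1e3,f@x,f[2],f@np.array([.1048,.9945,0])]
print(np.round(r,2),s["torque"].round(2),"w",s["gripper_width"],"ff",s["finger_force"],R.from_rotvec(s["tool_rot"]).as_matrix()[2].round(3))
E
python3 log.py; python3 - <<'E'
import numpy as np
for a in range(184,545,30):
    t=np.radians(a+6*np.arange(6))
    print(a,*[(round(55*(np.cos(u)-np.cos(t[0])),1),round(-55*(np.sin(u)-np.sin(t[0])),1)) for u in t[1:]])
E
```

```text
[ 10.35 -48.98 -53.84  -8.73   4.95   2.21] [0.65 1.65 0.05] w 0.019666506502791146 ff 59.49564288253896 [ 0.    -0.005 -1.   ]
184 (np.float64(0.7), np.float64(5.7)) (np.float64(2.0), np.float64(11.3)) (np.float64(3.9), np.float64(16.8)) (np.float64(6.3), np.float64(22.0)) (np.float64(9.3), np.float64(26.9))
214 (np.float64(3.5), np.float64(4.6)) (np.float64(7.4), np.float64(8.8)) (np.float64(11.7), np.float64(12.6)) (np.float64(16.5), np.float64(15.9)) (np.float64(21.5), np.float64(18.7))
244 (np.float64(5.3), np.float64(2.2)) (np.float64(10.8), np.float64(3.9)) (np.float64(16.5), np.float64(5.0)) (np.float64(22.2), np.float64(5.5)) (np.float64(27.9), np.float64(5.4))
274 (np.float64(5.7), np.float64(-0.7)) (np.float64(11.3), np.float64(-2.0)) (np.float64(16.8), np.float64(-3.9)) (np.float64(22.0), np.float64(-6.3)) (np.float64(26.9), np.float64(-9.3))
304 (np.float64(4.6), np.float64(-3.5)) (np.float64(8.8), np.float64(-7.4)) (np.float64(12.6), np.float64(-11.7)) (np.float64(15.9), np.float64(-16.5)) (np.float64(18.7), np.float64(-21.5))
334 (np.float64(2.2), np.float64(-5.3)) (np
[... 774 characters left out ...]
t64(-11.3), np.float64(2.0)) (np.float64(-16.8), np.float64(3.9)) (np.float64(-22.0), np.float64(6.3)) (np.float64(-26.9), np.float64(9.3))
484 (np.float64(-4.6), np.float64(3.5)) (np.float64(-8.8), np.float64(7.4)) (np.float64(-12.6), np.float64(11.7)) (np.float64(-15.9), np.float64(16.5)) (np.float64(-18.7), np.float64(21.5))
514 (np.float64(-2.2), np.float64(5.3)) (np.float64(-3.9), np.float64(10.8)) (np.float64(-5.0), np.float64(16.5)) (np.float64(-5.5), np.float64(22.2)) (np.float64(-5.4), np.float64(27.9))
544 (np.float64(0.7), np.float64(5.7)) (np.float64(2.0), np.float64(11.3)) (np.float64(3.9), np.float64(16.8)) (np.float64(6.3), np.float64(22.0)) (np.float64(9.3), np.float64(26.9))
```

Emit:
{"method": "arm_command", "body": {"rows": [{"slide": [0,3.5,4.6],"delta_rot": [0,0,0],"claw": 0},{"slide": [0,7.4,8.8],"delta_rot": [0,0,0],"claw": 0},{"slide": [0,11.7,12.6],"delta_rot": [0,0,0],"claw": 0},{"slide": [0,16.5,15.9],"delta_rot": [0,0,0],"claw": 0},{"slide": [0,21.5,18.7],"delta_rot": [0,0,0],"claw": 0}]}}

```text
time: 10.98
eef_pos: [0.5348, -0.307, 0.051]
tool_rot: [-2.335, -2.092, 0.008]
ft_force: [-8.8, 1.5, -0.4]
gripper_width: 0.0197
finger_force: 59.0
```

Emit:
{"method": "arm_command", "body": {"rows": [{"slide": [0,5.3,2.2],"delta_rot": [0,0,0],"claw": 0},{"slide": [0,10.8,3.9],"delta_rot": [0,0,0],"claw": 0},{"slide": [0,16.5,5.0],"delta_rot": [0,0,0],"claw": 0},{"slide": [0,22.2,5.5],"delta_rot": [0,0,0],"claw": 0},{"slide": [0,27.9,5.4],"delta_rot": [0,0,0],"claw": 0}]}}

```text
time: 11.6
eef_pos: [0.5617, -0.3097, 0.0435]
tool_rot: [-2.333, -2.09, 0.009]
ft_force: [-6.4, 0.4, -11.8]
gripper_width: 0.0199
finger_force: 59.0
```

The circle measured so far puts the TCP's centre about 4 mm below the commanded one, so I blend in +4 mm downward.

Emit:
{"method": "arm_command", "body": {"rows": [{"slide": [0,5.7,0.3],"delta_rot": [0,0,0],"claw": 0},{"slide": [0,11.3,0.0],"delta_rot": [0,0,0],"claw": 0},{"slide": [0,16.8,-0.9],"delta_rot": [0,0,0],"claw": 0},{"slide": [0,22.0,-2.3],"delta_rot": [0,0,0],"claw": 0},{"slide": [0,26.9,-5.3],"delta_rot": [0,0,0],"claw": 0}]}}

```text
time: 12.22
eef_pos: [0.5934, -0.3131, 0.0527]
tool_rot: [-2.337, -2.097, -0.001]
ft_force: [-5.0, 3.6, -0.9]
gripper_width: 0.0195
finger_force: 60.3
```

Emit:
{"method": "arm_command", "body": {"rows": [{"slide": [0,4.6,-3.5],"delta_rot": [0,0,0],"claw": 0},{"slide": [0,8.8,-7.4],"delta_rot": [0,0,0],"claw": 0},{"slide": [0,12.6,-11.7],"delta_rot": [0,0,0],"claw": 0},{"slide": [0,15.9,-16.5],"delta_rot": [0,0,0],"claw": 0},{"slide": [0,18.7,-21.5],"delta_rot": [0,0,0],"claw": 0}]}}

```text
time: 12.85
eef_pos: [0.6122, -0.315, 0.0745]
tool_rot: [-2.337, -2.098, -0.001]
ft_force: [-5.1, 4.7, 0.0]
gripper_width: 0.0197
finger_force: 60.2
```

Emit:
{"method": "arm_command", "body": {"rows": [{"slide": [0,2.2,-5.3],"delta_rot": [0,0,0],"claw": 0},{"slide": [0,3.9,-10.8],"delta_rot": [0,0,0],"claw": 0},{"slide": [0,5.0,-16.5],"delta_rot": [0,0,0],"claw": 0},{"slide": [0,5.5,-22.2],"delta_rot": [0,0,0],"claw": 0},{"slide": [0,5.4,-27.9],"delta_rot": [0,0,0],"claw": 0}]}}

```text
time: 13.48
eef_pos: [0.6175, -0.3155, 0.1023]
tool_rot: [-2.337, -2.098, -0.001]
ft_force: [-4.2, 4.5, -1.6]
gripper_width: 0.0195
finger_force: 60.1
```

```bash
python3 log.py
```

```text
[ 13.48  53.83 -22.72  -4.65  -1.62   4.01] [0.84 0.87 0.03] w 0.019501675991741282 ff 60.06540484610014 [ 0.001 -0.    -1.   ]
```

Emit:
{"method": "arm_command", "body": {"rows": [{"slide": [0,-0.7,-5.7],"delta_rot": [0,0,0],"claw": 0},{"slide": [0,-2.0,-11.3],"delta_rot": [0,0,0],"claw": 0},{"slide": [0,-3.9,-16.8],"delta_rot": [0,0,0],"claw": 0},{"slide": [0,-6.3,-22.0],"delta_rot": [0,0,0],"claw": 0},{"slide": [0,-9.3,-26.9],"delta_rot": [0,0,0],"claw": 0}]}}

```text
time: 14.1
eef_pos: [0.6084, -0.3145, 0.1289]
tool_rot: [-2.337, -2.098, -0.002]
ft_force: [-1.6, 5.6, -3.1]
gripper_width: 0.0197
finger_force: 59.9
```

Emit:
{"method": "arm_command", "body": {"rows": [{"slide": [0,-3.5,-4.6],"delta_rot": [0,0,0],"claw": 0},{"slide": [0,-7.4,-8.8],"delta_rot": [0,0,0],"claw": 0},{"slide": [0,-11.7,-12.6],"delta_rot": [0,0,0],"claw": 0},{"slide": [0,-16.5,-15.9],"delta_rot": [0,0,0],"claw": 0},{"slide": [0,-21.5,-18.7],"delta_rot": [0,0,0],"claw": 0}]}}

```text
time: 14.72
eef_pos: [0.5874, -0.3124, 0.1475]
tool_rot: [2.338, 2.098, 0.003]
ft_force: [1.2, 5.7, -5.8]
gripper_width: 0.0195
finger_force: 59.6
```

Emit:
{"method": "arm_command", "body": {"rows": [{"slide": [0,-5.3,-2.2],"delta_rot": [0,0,0],"claw": 0},{"slide": [0,-10.8,-3.9],"delta_rot": [0,0,0],"claw": 0},{"slide": [0,-16.5,-5.0],"delta_rot": [0,0,0],"claw": 0},{"slide": [0,-22.2,-5.5],"delta_rot": [0,0,0],"claw": 0},{"slide": [0,-27.9,-5.4],"delta_rot": [0,0,0],"claw": 0}]}}

```text
time: 15.35
eef_pos: [0.5613, -0.3098, 0.1534]
tool_rot: [2.335, 2.097, 0.007]
ft_force: [4.2, 5.3, -6.5]
gripper_width: 0.0197
finger_force: 59.6
```

Emit:
{"method": "arm_command", "body": {"rows": [{"slide": [0,-5.7,0.7],"delta_rot": [0,0,0],"claw": 0},{"slide": [0,-11.3,2.0],"delta_rot": [0,0,0],"claw": 0},{"slide": [0,-16.8,3.9],"delta_rot": [0,0,0],"claw": 0},{"slide": [0,-22.0,6.3],"delta_rot": [0,0,0],"claw": 0},{"slide": [0,-26.9,9.3],"delta_rot": [0,0,0],"claw": 0}]}}

```text
time: 15.98
eef_pos: [0.5365, -0.3073, 0.1463]
tool_rot: [2.332, 2.095, 0.01]
ft_force: [4.5, 6.7, 5.5]
gripper_width: 0.019
finger_force: 60.8
```

Emit:
{"method": "arm_command", "body": {"rows": [{"slide": [0,-4.6,3.5],"delta_rot": [0,0,0],"claw": 0},{"slide": [0,-8.8,7.4],"delta_rot": [0,0,0],"claw": 0},{"slide": [0,-12.6,11.7],"delta_rot": [0,0,0],"claw": 0},{"slide": [0,-15.9,16.5],"delta_rot": [0,0,0],"claw": 0},{"slide": [0,-18.7,21.5],"delta_rot": [0,0,0],"claw": 0}]}}

```text
time: 16.6
eef_pos: [0.5153, -0.3052, 0.1251]
tool_rot: [2.335, 2.096, 0.004]
ft_force: [-2.9, 8.0, 10.9]
gripper_width: 0.0192
finger_force: 61.5
```

Emit:
{"method": "arm_command", "body": {"rows": [{"slide": [0,-2.2,5.3],"delta_rot": [0,0,0],"claw": 0},{"slide": [0,-3.9,10.8],"delta_rot": [0,0,0],"claw": 0},{"slide": [0,-5.0,16.5],"delta_rot": [0,0,0],"claw": 0},{"slide": [0,-5.5,22.2],"delta_rot": [0,0,0],"claw": 0},{"slide": [0,-5.4,27.9],"delta_rot": [0,0,0],"claw": 0}]}}

```text
time: 17.23
eef_pos: [0.5083, -0.3044, 0.096]
tool_rot: [2.338, 2.097, 0.001]
ft_force: [-5.8, 7.0, 7.8]
gripper_width: 0.0195
finger_force: 61.2
```

```bash
python3 log.py
```

```text
[ 17.23 -55.95 -29.    -6.5    7.8    6.39] [1.48 1.08 0.07] w 0.019500319730696988 ff 61.23340616351925 [-0.     0.001 -1.   ]
```

```bash
cat > fit.py <<'E'
import numpy as np
from scipy.optimize import least_squares
D=np.array([[.5152,-.305,.0712,-8.4,3.1,5],[.5348,-.307,.051,-8.8,1.5,-.4],[.5617,-.3097,.0435,-6.4,.4,-11.8],[.5934,-.3131,.0527,-5,3.6,-.9],[.6122,-.315,.0745,-5.1,4.7,0],[.6175,-.3155,.1023,-4.2,4.5,-1.6],[.6084,-.3145,.1289,-1.6,5.6,-3.1],[.5874,-.3124,.1475,1.2,5.7,-5.8],[.5613,-.3098,.1534,4.2,5.3,-6.5],[.5365,-.3073,.1463,4.5,6.7,5.5],[.5153,-.3052,.1251,-2.9,8,10.9],[.5083,-.3044,.096,-5.8,7,7.8]])
x=np.array([.9945,-.1048,0]);u=(D[:,:3]-[.581,-.148,.125])@x;z=D[:,2];fx=D[:,3:]@x;fz=D[:,5]
c=least_squares(lambda p:np.hypot(u-p[0],z-p[1])-p[2],[0,.0975,.055]).x;print("circle",c*1e3)
th=np.arctan2(z-c[1],u-c[0]);r=-(-np.sin(th)*fx+np.cos(th)*fz)*.055
A=np.c_[np.ones_like(th),np.cos(th),np.sin(th)];k,*_=np.linalg.lstsq(A,r,rcond=None)
print(np.c_[np.degrees(th)%360,r,A@k,np.cos(th)*fx+np.sin(th)*fz].round(3));print(k,"amp",np.hypot(*k[1:]),"rms",(r-A@k).std())
pk=np.degrees(np.arctan2(k[2],k[1]));print("crank angle of peak resist",pk%360,"heavy bottom at crank angle",(pk-90)%360)
E
python3 fit.py
```

```text
circle [-0.99971731 98.30881998 54.97624474]
[[ 2.09464e+02  4.74000e-01  4.68000e-01  5.09700e+00]
 [ 2.39127e+02  4.09000e-01  4.26000e-01  4.91500e+00]
 [ 2.68696e+02  3.38000e-01  3.45000e-01  1.19430e+01]
 [ 3.03888e+02  2.72000e-01  2.28000e-01 -2.23600e+00]
 [ 3.34327e+02  1.33000e-01  1.40000e-01 -5.01500e+00]
 [ 4.16200e+00  6.90000e-02  9.00000e-02 -4.75200e+00]
 [ 3.37990e+01  7.50000e-02  9.00000e-02 -3.53400e+00]
 [ 6.34370e+01  1.72000e-01  1.39000e-01 -4.92100e+00]
 [ 9.17000e+01  1.88000e-01  2.19000e-01 -6.60500e+00]
 [ 1.18962e+02  3.28000e-01  3.10000e-01  2.98500e+00]
 [ 1.50763e+02  4.23000e-01  4.06000e-01  8.57200e+00]
 [ 1.82408e+02  4.44000e-01  4.63000e-01  6.16800e+00]]
[ 0.27742473 -0.18313941 -0.06365813] amp 0.19388760263271643 rms 0.0224251999495875
crank angle of peak resist 199.16713698002937 heavy bottom at crank angle 109.16713698002937
```

The fit is clean: drag 0.277 Nm, imbalance 0.194 Nm, both matching what was given. The heavy side is at the bottom with the crank at about 109°, so I wind back about 75° to there.

Emit:
{"method": "arm_command", "body": {"rows": [{"slide": [0,0,-7.3],"delta_rot": [0,0,0],"claw": 0},{"slide": [0,0.9,-14.5],"delta_rot": [0,0,0],"claw": 0},{"slide": [0,2.8,-21.6],"delta_rot": [0,0,0],"claw": 0},{"slide": [0,5.6,-28.3],"delta_rot": [0,0,0],"claw": 0},{"slide": [0,9.3,-34.6],"delta_rot": [0,0,0],"claw": 0}]}}

```text
time: 17.85
eef_pos: [0.5179, -0.3053, 0.1297]
tool_rot: [2.338, 2.098, 0.001]
ft_force: [-2.1, 5.4, -1.7]
gripper_width: 0.0193
finger_force: 60.1
```

Emit:
{"method": "arm_command", "body": {"rows": [{"slide": [0,4.5,-5.8],"delta_rot": [0,0,0],"claw": 0},{"slide": [0,9.7,-10.9],"delta_rot": [0,0,0],"claw": 0},{"slide": [0,15.5,-15.3],"delta_rot": [0,0,0],"claw": 0},{"slide": [0,21.8,-18.8],"delta_rot": [0,0,0],"claw": 0},{"slide": [0,28.6,-21.6],"delta_rot": [0,0,0],"claw": 0}]}}

```text
time: 18.48
eef_pos: [0.5457, -0.3081, 0.1506]
tool_rot: [-2.337, -2.097, 0.0]
ft_force: [-3.0, 4.8, -5.7]
gripper_width: 0.0194
finger_force: 59.7
```

Emit:
{"method": "arm_command", "body": {"rows": [{"slide": [0,0,0],"delta_rot": [0,0,0],"claw": 0},{"slide": [0,0,0],"delta_rot": [0,0,0],"claw": 0},{"slide": [0,0,0],"delta_rot": [0,0,0],"claw": 0},{"slide": [0,0,0],"delta_rot": [0,0,0],"claw": 0},{"slide": [0,0,0],"delta_rot": [0,0,0],"claw": 0}]}}

```text
time: 19.1
eef_pos: [0.5469, -0.3083, 0.151]
tool_rot: [2.338, 2.098, 0.003]
ft_force: [-1.6, 5.4, -2.7]
gripper_width: 0.0198
finger_force: 60.0
```

```bash
python3 log.py; python3 - <<'E'
from rig import *
import numpy as np
for _ in range(2):
    p=get_state()["eef_pos"];u=(p-[.581,-.148,.125])@[.9945,-.1048,0]+.001
    print(p,np.degrees(np.arctan2(p[2]-.0983,u)))
    c=capture("top")
import cv2;cv2.imwrite("pics/end.png",cv2.resize(c["pixels"][120:270,110:350,::-1],None,fx=3,fy=3))
E
```

```text
[ 19.1  -17.1   26.    -2.21  -2.74   5.23] [1.12 0.04 0.06] w 0.019789218096096267 ff 59.99479468795471 [ 0.001  0.002 -1.   ]
[ 0.54691711 -0.3082909   0.15099881] 106.98538734694499
[ 0.54688026 -0.30828241  0.15095412] 107.03632646507202
```

View pics/end.png

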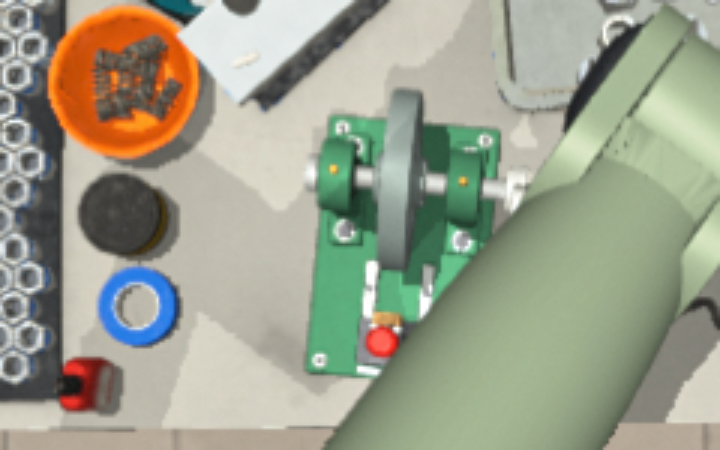

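The view shows the knob still drawn back at (382,342), with the tape, tin and bottle in place. The crank is at 107° against a target of 109°, and the reading taken on the way back agrees with the fit. One settling call, then I hand in.

Emit:
{"method": "arm_command", "body": {"rows": [{"slide": [0,0,0],"delta_rot": [0,0,0],"claw": 0},{"slide": [0,0,0],"delta_rot": [0,0,0],"claw": 0},{"slide": [0,0,0],"delta_rot": [0,0,0],"claw": 0},{"slide": [0,0,0],"delta_rot": [0,0,0],"claw": 0},{"slide": [0,0,0],"delta_rot": [0,0,0],"claw": 0}]}}

```text
time: 19.82
eef_pos: [0.5469, -0.3083, 0.151]
tool_rot: [2.338, 2.098, 0.003]
ft_force: [-1.1, 4.9, -2.7]
gripper_width: 0.0193
finger_force: 60.0
```

```bash
python3 -c "
from rig import *
s=get_state();print(s['eef_pos'],s['finger_force'])
print(close_job())"
```

```text
[ 0.54689192 -0.30829701  0.15096317] 59.993105919566005
the job is handed in; nothing more can be done
None
```

The job is handed in (no verdict came back): by feel, the heavy side is at the bottom, about 2° off by my fit, with the brake drawn right back, the wheel at rest and the handle still gripped; the arm did not go near the loose things, though it hid the hex key in the last picture.

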